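Clamp a wet painting panel in a table easel

TASK

The wet painting panel stands on the ledge of the sloping table easel. Slide the easel's top holder down the mast until it sits on the panel's upper edge, then turn its knurled brass thumbscrew clockwise, regripping as often as needed, until it bites on the mast: stop once the resistance has clearly risen to finger-tight, do not overtighten it, and let go. Do not touch the wet panel with the robot, do not shove it about with the holder, and leave the paint pots around the easel alone.

Things in the scene. Friction and masses are not known exactly. Their poses are not given: they have to be found in the camera images.
- easel: Light beech table easel, fixed, 300 mm wide. Origin on the table under its middle; x from its front (ledge, facing the robot) to its back, y left, z up. Its face rises towards the back at 30 degrees from horizontal, so the face's normal leans 30 degrees from vertical towards the easel's -x. A ledge with a 6 mm lip at the lower end carries the panel.
- mast: Beech bar 44 mm wide, 450 mm long, up the middle of the sloping face, 220 mm of it clear above the panel; fixed. Origin at its foot on the front; x up the slope, y left, z out of the face. The screw clamps the holder to its front.
- holder: Dark brown block riding on the mast: 60 mm long up the slope (x 0 to 60), 64 mm wide, front face at z = 28 mm. Origin on the mast's face at its lower end (foot); x up the slope, y left, z out of the face. A lip (z 20 to 28 mm) reaches 12 mm lower over the panel's front. Loose, it stays put, slides at 1 to 4 N; pull it by the screw's head or push its upper end. Starts 30 to 80 mm above the panel.
- holder_foot (a point): Middle of the holder's foot face, which must come to rest on the panel's upper edge; axes as holder. Fixed to the holder.
- screw_head (a point): On the thumbscrew's axis at mid height of its head, 51 mm out from the mast's face, 32 mm up the slope from the holder's foot. Fixed to the holder, does not turn. Axes: x up the slope, y left, z out of the face along the screw's axis (30 degrees from vertical): grip along -z, fingers on opposite sides.
- thumbscrew: Knurled brass head 28 mm across, 18 mm high, 14 mm clear of the block. Origin on its axis in the mast's face; z outward. Clockwise seen from outside (right-handed about -z) tightens. Runs free at 0.02 N m for 1.7 to 4.3 rad (hidden), then bites: torque steps to 0.07, then climbs 0.2 N m per radian (0.14 less when held still). Finger-tight is 0.6 to 1.8 rad past the bite; 3 bruises the mast.
- pressure_pad: Brass pad 16 mm across under the screw's end, hidden inside the holder, bearing on the mast's face. Origin on the screw's axis, in the mast's face while the screw is loose; z outward. Once the screw has bitten, the pad sinks into the wood by 0.24 mm per radian of further turning, less than its measured position can show; when the screw is let go up to 0.08 mm of it stays.
- panel: Cradled wooden painting panel with a wet painted front (pink and red with rings), 200 mm up the slope, 260 mm wide, 18 mm thick, loose, standing on the ledge and leaning flat on the easel's face, up to 25 mm off the middle. Origin in the middle of its back; x up the slope (its upper edge at x = +100 mm), y left, z out of its front.
- paint_jar: White paint jar with a purple label and black lid, 72 mm in diameter, 85 mm high, beside the easel on the left; origin under its centre. Leave alone.
- squeeze_bottle: Dark blue squeeze bottle with a white cap, 52 mm in diameter, 150 mm high, beside the easel's back on the left; origin under its centre. Leave alone.
- paint_cup: Lidded blue paint cup, 72 mm in diameter, 49 mm high, beside the easel on the right; origin under its centre. Leave alone.

How it is judged:
On the way, in this order (a step that is already met when the one before it is completed fails the run):
1. the holder is slid down until its foot sits on the panel's upper edge (x of holder_foot in the frame of panel below 0.103 m), for 0.2 s.
2. the thumbscrew is tightened until it bites on the mast, the holder still seated (x of holder_foot in the frame of panel below 0.103 m and z of pressure_pad in the frame of holder below -4e-05 m), for 0.2 s.
At the end, for the whole second after the job is handed in: The holder's foot is within 3 mm of the panel's upper edge, the thumbscrew's pad is left pressed at least 0.04 mm into the mast (0.1 N m of tightening gets there), the panel is at rest within 12 mm of where it stood, and everything is released (all of step 2 and distance of panel from where it was at the start of the episode below 0.012 m and linear speed of panel below 0.02 m/s and angular speed of thumbscrew below 0.1 rad/s); the robot touches nothing.
It fails at once if the thumbscrew is overtightened (over 0.6 N m, its pad driven more than 0.72 mm into the mast) (z of pressure_pad in the frame of holder below -0.00072 m).
It fails at once if the robot touches the wet panel (contact force between any of the fingers, the arm and panel above 1 N).
It fails at once if the panel is crushed by the holder (more than 45 N) (contact force between holder and panel above 45 N).
It fails at once if the panel is shoved out of place (more than 20 mm) (distance of panel from where it was at the start of the episode above 0.02 m).
It fails at once if a paint pot is pushed away or knocked over (distance of any of paint_jar, squeeze_bottle, paint_cup from where it was at the start of the episode above 0.03 m or angle between any of paint_jar, squeeze_bottle, paint_cup's own z axis and vertical above 0.5 rad).
It also fails if it takes over 70 s, if anything falls off the work surface, if the arm or the gripper's body presses on something with over 40 N, if the wrist force passes 120 N, or if a joint passes its speed limit or range.

ROBOT

A 7-joint arm with a two-finger parallel gripper is mounted at the origin on the work surface. World frame = base frame: x ahead of the robot, y to its left, z up, the work surface at z = 0. Lengths are in m, angles in rad, forces in N, time in s.
With the tool pointing down it reaches from about 0.425 to 0.975 m from the base axis. Payload 16.7 kg.
Tool frame: the origin (TCP) lies at the very end of the fingers, on their centre line; the grasp point (between the pads) lies 19 mm behind it; z points along the fingers, y is the line along which they close (so a half turn about z gives the same grasp; the last joint's range is limited). The gripper opens to 85 mm and grips with 20 to 120 N. Pads are 22 mm wide; open, the fingers measure 114 mm over their backs; the gripper's body (76 mm by 85 mm) begins 54 mm behind the grasp point. The pads swing forward as they close: fully open they stand 13 mm farther back than shut.
Start: joints at [-0.149, 0.426, 0.074, 1.606, -0.034, 1.111, -0.067], TCP at [0.675, -0, 0.231] pointing down, gripper open.
Joint ranges: [-2.85, 2.85], [-0.5, 2.14], [-1.23, 1.37], [0.21, 2.46], [-1.02, 4.16], [0.16, 2.05], [-2.73, 2.73]. Speed limits (rad/s): [1.89, 1.89, 2.39, 2.39, 3.01, 3.01, 3.01].

INTERFACE

Orientations are given as a rotation vector (axis times angle).
In Python, from workcell import robot gives the robot as it stands.
- The arm moves only by the tool apply_moves, never from a script. Its argument "motion" is a list that holds one entry, the list of rows, each a list of 6 numbers: the shift along the world's x, y, z normalised to -1 to 1, where 1 is 0.3 m, then the turn, a rotation vector about the world's x, y, z normalised to -1 to 1, where 1 is 30 degrees. In form: [[[tx, ty, tz, rx, ry, rz], ...]]. A call has 1 to 12 rows; each row shifts and turns the commanded pose from where the row before left it; what a row does not reach is not made up. A row lasts 1/8 s, in which the tool goes at most 62.5 mm and 10.7 degrees, less where a joint would pass 70% of its speed; a pose out of reach is approached as far as the arm can. A call with a number of a shift or a turn outside -1 to 1 is refused whole. A call with a gripper value outside its range is refused whole. "grip" is the opening, from 0 (shut) to 1 (fully open), set as the call begins (left out, the last holds). The fingers move at their own pace and stop on an object; "newtons" is the grip in N (left out, the last holds). Time passes only in rows, so rows that do not move let the fingers close. It gives the time, the measured TCP pose, the force, the opening and the grip force at its end, in the units of the state.
- robot.observe(): the state, without advancing time (a new reading comes with each control period).
- robot.get_image(name): name is "scene" or "side" or "wrist"; returns (picture, depth): 480x640x3 uint8, red, green, blue; 480x640 float32, m along the optical axis (not along the pixel's ray), 0 where there is no reading.
- robot.calibration(name): a dict with "mtx" (3x3 intrinsics, pixels), "k1" (the pictures are not rectified: a ray, as slopes to the right and down, at radius r is drawn at 1 + k1 r^2 times it, then the intrinsics apply), "rvec" (rotation vector, rad) and "tvec" (3), from world to camera coordinates, as OpenCV has them. Camera axes: x right, y down, z forward; pixel columns grow to the right and rows downward; lengths in m; the calibration is good to about 2 mm. A picture is of the moment at which its call begins: read the wrist's pose just before it. calibration takes no time and is no camera call; for the wrist camera it gives the pose at the moment of the call.
- robot.hand_in(): hands the job in; it is judged then, once.
The state is a dict: "t": time; "joint_pos": joint angles; "qvel": joint speeds; "joint_torque": joint torques, N m; "tcp_pos": TCP position; "orientation": TCP orientation; "ft_force": force on the tool from outside, world axes, zero at the start; "moment": the same for the moment, N m; "finger_gap": finger opening in m; "grasp_force": force on a finger pad.
Only numpy, scipy, OpenCV 4.12 (cv2) and the standard library are available. Lean on these libraries where they do the work, as an engineer would, in place of code of your own. Each camera call takes 0.05 s, during which the arm holds its last target. There are 200 camera calls.

## Working session

There is one attempt and no reset: what is moved stays moved. The work goes in short steps, Python scripts to look and compute and a tool call to move; the robot and the scene stay as the last step left them, time stands still between calls to the robot, and variables do not carry over. Pictures are saved under pics/ and viewed, at most 10 in all, crops included, and the job is handed in when it is done.

Besides the shell and the picture viewer there is one more tool, called after "Call:" as a command line: name --argument value ..., lists and objects as JSON in quotes. apply_moves: Moves the arm, as the interface text tells. Scaled input: -1 to 1 covers 0.3 m each way for a shift and 30 degrees each way for a turn. Its arguments: {"type":"object","properties":{"motion":{"type":"array"},"grip":{"type":"number"},"newtons":{"type":"number"}},"required":["motion"]}

```bash
mkdir -p pics; cat > h.py <<'E'
import numpy as np, cv2
from scipy.spatial.transform import Rotation as R
from workcell import robot
def pts(name):
    c=robot.calibration(name); im,d=robot.get_image(name)
    K=np.array(c["mtx"],float); k1=c["k1"]
    v,u=np.mgrid[0:480,0:640]
    p=np.stack([u,v],-1).reshape(-1,1,2).astype(float)
    n=cv2.undistortPoints(p,K,np.array([k1,0,0,0,0.])).reshape(480,640,2)
    Rm=cv2.Rodrigues(np.array(c["rvec"],float))[0]; t=np.array(c["tvec"],float).ravel()
    X=np.dstack([n,np.ones((480,640))])*d[...,None]
    W=(X-t)@Rm; W[d==0]=np.nan
    return im,d,W,n,Rm,t
E
python3 - <<'E'
from h import *
ims=[]
for n in ("scene","side","wrist"):
    im,d,W,*_=pts(n); np.savez(f"{n}.npz",im=im,W=W); ims.append(im)
    print(n,np.nanmin(W.reshape(-1,3),0),(d==0).mean())
big=np.hstack([cv2.resize(i,(400,300)) for i in ims[:2]])
cv2.imwrite("pics/a.png",ims[0][...,::-1]);cv2.imwrite("pics/b.png",ims[1][...,::-1])
o=robot.observe();print(o)
E
```

```text
scene [-2.01899825 -0.7020331  -0.76910053] 0.00408203125
side [-0.0091407  -1.93148793 -0.77422601] 0.004153645833333333
wrist [ 0.13950304 -1.5219195  -0.75939409] 0.0042513020833333335
{'t': 0.15, 'joint_pos': array([-0.14950489,  0.42657195,  0.07386867,  1.60644207, -0.03411289,
        1.11080052, -0.067104  ]), 'qvel': array([ 0.00112502, -0.00110106,  0.00086783, -0.00091421, -0.00068964,
       -0.00333339, -0.00034539]), 'joint_torque': array([ 3.53649346e-03, -9.50319314e+01,  3.76378521e+00, -4.63760948e+01,
        1.94719800e-02,  7.75260734e-03, -7.80283835e-05]), 'tcp_pos': array([ 6.74692249e-01, -2.20759631e-05,  2.30790683e-01]), 'orientation': array([-2.22104051e+00, -2.22093469e+00,  1.12676260e-03]), 'ft_force': array([-0.24297808, -0.22478417, -0.40775468]), 'moment': array([-0.01766995, -0.01787901,  0.02092167]), 'grasp_force': 0.0, 'finger_gap': 0.08520966714944904}
```

View pics/a.png

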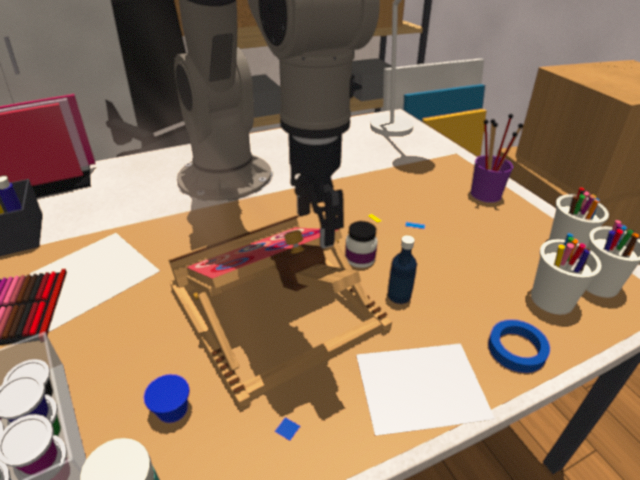

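View pics/b.png

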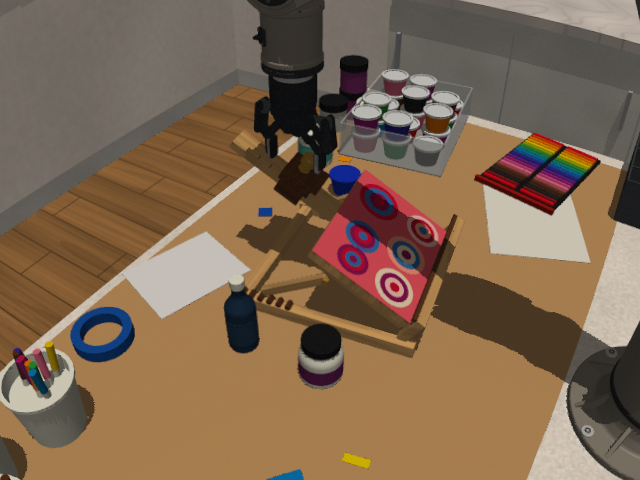

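The scene view (from behind) shows the easel at about (280,290). The side view (from the left) shows the panel at (380,250), the holder at (300,180), the jar at (320,355), the bottle at (240,315) and the blue cup at (345,180).

```bash
python3 - <<'E'
from h import *
s=np.load("side.npz");w=np.load("wrist.npz")
a=cv2.resize(s["im"][120:300,220:460],(800,600),interpolation=cv2.INTER_CUBIC)
cv2.imwrite("pics/c.png",a[...,::-1]);cv2.imwrite("pics/d.png",w["im"][...,::-1])
im=s["im"].astype(int);W=s["W"]
m=(im[...,0]>120)&(im[...,1]<90)&(im[...,2]<130)
m[:170]=0;m[:,:300]=0;m[330:]=0;m[:,460:]=0
P=W[m];P=P[np.isfinite(P).all(1)]
for _ in range(3):
    c=np.median(P,0);n=np.linalg.svd(P-P.mean(0),full_matrices=False)[2][2];e=(P-P.mean(0))@n
    P=P[abs(e)<.006]
n*=np.sign(n[2]);print(len(P),P.mean(0),n,"tilt",np.degrees(np.arccos(n[2])),"yaw",np.degrees(np.arctan2(-n[1],-n[0])),e.std())
up=np.array([0,0,1])-n[2]*n;up/=np.linalg.norm(up);l=np.cross(n,up)
q=np.c_[P@up,P@l];print(cv2.minAreaRect(q.astype(np.float32)),np.percentile(q,[.5,99.5],axis=0))
print(n@P.mean(0),up,l)
for k in("yaw",):pass
E
```

```text
4396 [ 0.52256887 -0.01022554  0.11452369] [-0.48992966 -0.07784439  0.86827943] tilt 29.740689901887425 yaw 9.02819421245354 0.0013358956230048607
((0.4927489757537842, -0.12970155477523804), (0.2012869268655777, 0.2658992409706116), 0.048531509935855865) [[ 0.39336876 -0.25931704]
 [ 0.59287823  0.00075213]]
-0.155787423968515 [0.85752253 0.13625082 0.49607542] [-0.15692047  0.98761124  0.        ]
```

View pics/c.png

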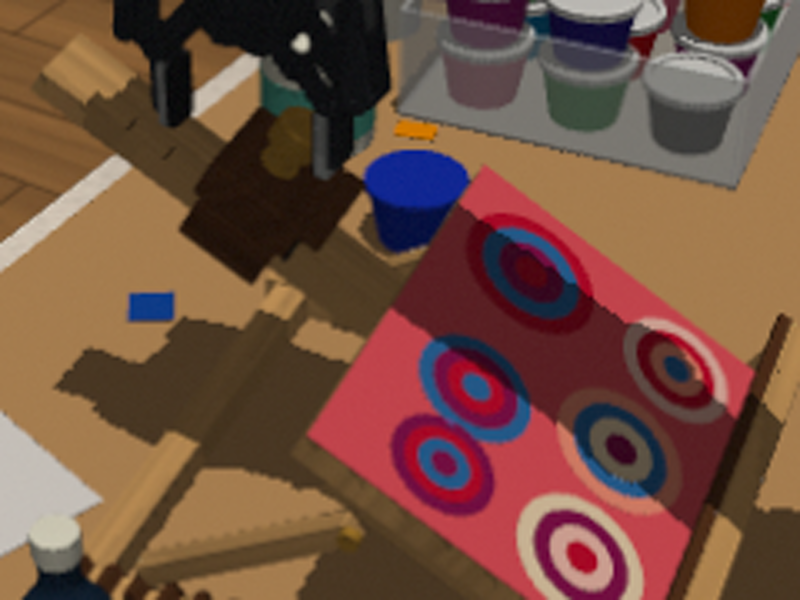

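View pics/d.png

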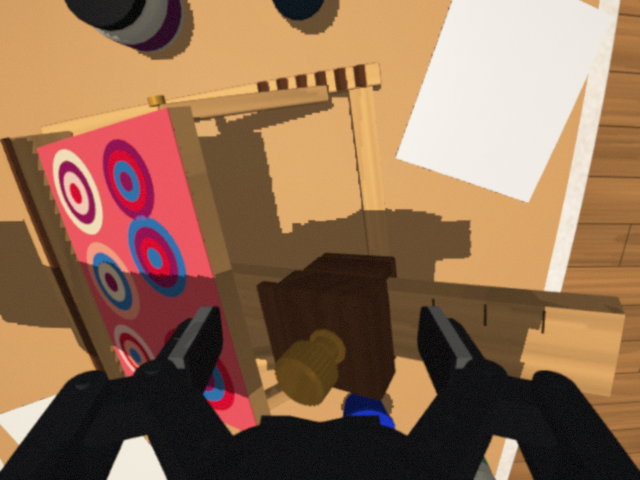

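The zoomed side view shows the holder at (275,190) with the brass screw at (290,140), clear of the panel. The wrist view shows the brass head at (310,370), the holder front at (335,335) and the panel's upper edge running from about (165,105) to (255,420).

```bash
python3 - <<'E'
from h import *
w=np.load("wrist.npz");im=w["im"];W=w["W"]
n=np.array([-.5*np.cos(.158),-.5*np.sin(.158),.866]);n/=np.linalg.norm(n)
up=np.array([0,0,1])-n[2]*n;up/=np.linalg.norm(up);l=np.cross(n,up)
B=np.c_[np.array([W[...,i] for i in range(3)]).reshape(3,-1).T]
F=np.stack([W@up,W@l,W@n],-1)   # mast frame coordinates
hsv=cv2.cvtColor(im,cv2.COLOR_RGB2HSV)
print("knob px",hsv[375,300],F[375,300],"holder",hsv[300,320],F[300,320],"mast",F[310,470],hsv[310,470])
def reg(m,name):
    m=m&np.isfinite(F).all(2)
    k,lab,st,_=cv2.connectedComponentsWithStats(m.astype(np.uint8));i=1+np.argmax(st[1:,4]);m=lab==i
    q=F[m];print(name,st[i],"\n",np.percentile(q,[1,5,50,95,99],axis=0).round(4));return q
v,u=np.mgrid[0:480,0:640]
box=(u>250)&(u<405)&(v>245)&(v<410)
b=reg(box&(hsv[...,1]>150)&(hsv[...,2]>60)&(hsv[...,0]>12)&(hsv[...,0]<32)&(F[...,2]>-.145),"knob")
top=b[b[:,2]>np.percentile(b[:,2],97)-.003];print("knob top",top.mean(0),np.ptp(top,axis=0))
h=reg(box&(hsv[...,2]<75)&(hsv[...,0]<14),"holder")
f=h[abs(h[:,2]-np.median(h[:,2]))<.004];print("front",np.percentile(f,[1,50,99],axis=0))
p=reg((u<300)&(hsv[...,1]>110)&((hsv[...,0]>165)|(hsv[...,0]<4))&(hsv[...,2]>60),"panel")
c=top.mean(0);print("world knobtop",c@np.array([up,l,n]));print(n,up,l)
E
```

```text
knob px [ 19 179  94] [ 0.68767192 -0.13040896 -0.11478545] holder [  8 148  50] [ 0.68350173 -0.10981708 -0.147009  ] mast [ 0.75154236 -0.12271157 -0.17620951] [ 16 143 107]
knob [ 275  331   67   75 3368] 
 [[ 0.6724 -0.1481 -0.1449]
 [ 0.6751 -0.1454 -0.1433]
 [ 0.688  -0.1322 -0.1182]
 [ 0.6967 -0.1242 -0.1153]
 [ 0.6974 -0.1235 -0.1149]]
knob top [ 0.68490901 -0.13601668 -0.11617268] [0.02900093 0.02675827 0.00390137]
holder [  257   253   140   146 10964] 
 [[ 0.6421 -0.1658 -0.1968]
 [ 0.6473 -0.1598 -0.1876]
 [ 0.692  -0.118  -0.1482]
 [ 0.7111 -0.106  -0.147 ]
 [ 0.7114 -0.1058 -0.1466]]
front [[ 0.6417667  -0.16641208 -0.15182516]
 [ 0.68991273 -0.12497583 -0.14769735]
 [ 0.71115764 -0.10603651 -0.14655529]]
panel [   37   108   220   324 19177] 
 [[ 0.3937 -0.2508 -0.1586]
 [ 0.4016 -0.2294 -0.1583]
 [ 0.5463 -0.0777 -0.1576]
 [ 0.5896 -0.0054 -0.1568]
 [ 0.5918 -0.0016 -0.1564]]
world knobtop [ 0.66452143 -0.03185539  0.24185428]
[-0.49378284 -0.07867345  0.86601905] [0.85523187 0.13626241 0.500011  ] [-0.15734343  0.98754395  0.        ]
```

Call:
apply_moves --motion '[[[0, 0, 0.1, 0, 0, 0], [0, 0, 0.1, 0, 0, 0], [-0.03, -0.04, 0, 0.0525, -0.329, 0], [-0.03, -0.04, 0, 0.0525, -0.329, 0], [-0.04, -0.037, 0, 0.0525, -0.329, 0], [0, 0, -0.02, 0, 0, 0], [0, 0, -0.028, 0, 0, 0], [0, 0, 0, -0.173, -0.0275, 0.303]]]' --grip 1 --newtons 40

```text
t: 1.15
tcp_pos: [0.6458, -0.0343, 0.2762]
orientation: [1.751, 2.114, 0.551]
ft_force: [0.4, 0.9, 0.3]
finger_gap: 0.0849
grasp_force: 0.0
```

```bash
python3 - <<'E'
from h import *
o=robot.observe();print(o["t"],o["joint_pos"],o["tcp_pos"],R.from_rotvec(o["orientation"]).as_matrix(),o["moment"],o["ft_force"])
E
```

```text
1.15 [-0.02654805  0.11087169  0.02174076  2.02555648 -0.16693812  0.49447521
  0.30795953] [ 0.64581277 -0.03430331  0.27619671] [[-0.18244537  0.85129145  0.49195177]
 [ 0.98312037  0.16492808  0.07920267]
 [-0.0137121   0.49809797 -0.86701234]] [-0.10851017  0.42786826  0.00740647] [0.35197776 0.9145822  0.27781766]
```

Call:
apply_moves --motion '[[[0, 0, 0, -0.173, -0.0275, 0.303], [0, 0, 0, -0.173, -0.0275, 0.303], [0, 0, 0, -0.173, -0.0275, 0.303], [0, 0, 0, -0.173, -0.0275, 0.303]]]'

```text
t: 1.65
tcp_pos: [0.6462, -0.0343, 0.2766]
orientation: [0.846, 2.521, 0.33]
ft_force: [-0.0, -0.4, 0.5]
finger_gap: 0.0852
grasp_force: 0.0
```

```bash
cat >> h.py <<'E'
n=np.array([-0.49378,-0.07867,0.86602]);up=np.array([0.85523,0.13626,0.50001]);l=np.cross(n,up)
A=np.array([up,l,n])
def st():
    o=robot.observe();M=R.from_rotvec(o["orientation"]).as_matrix();F=A@o["ft_force"]
    print("t",o["t"],"q",np.round(o["joint_pos"],2),"pos uln",np.round(A@o["tcp_pos"],4),"F uln",np.round(F,2),"M uln",np.round(A@o["moment"],3),"zerr deg",np.round(np.degrees(A@np.cross(M[:,2],-n)),2),"yang",np.round(np.degrees(np.arctan2(l@M[:,1],up@M[:,1])),1),"gap",round(o["finger_gap"],4),"gf",np.round(o["grasp_force"],1))
E
python3 -c "
from h import *
st()"
```

```text
t 1.65 q [ 0.06  0.11 -0.07  2.02 -0.14  0.49  1.02] pos uln [ 0.6863 -0.1355 -0.0769] F uln [ 0.18 -0.38  0.53] M uln [-0.043  0.474 -0.044] zerr deg [-0.02 -0.07  0.  ] yang 43.8 gap 0.0852 gf 0.0
```

Call:
apply_moves --motion '[[[0, 0, 0, -0.173, -0.0275, 0.303], [0, 0, 0, -0.173, -0.0275, 0.303], [0, 0, 0, -0.173, -0.0275, 0.303], [0, 0, 0, -0.173, -0.0275, 0.303], [0, 0, 0, -0.173, -0.0275, 0.303], [0, 0, 0, -0.173, -0.0275, 0.303], [0, 0, 0, -0.173, -0.0275, 0.303], [0.025, 0.004, -0.047, 0, 0, 0], [0.025, 0.004, -0.047, 0, 0, 0]]]'

```text
t: 2.78
tcp_pos: [0.6609, -0.0323, 0.2472]
orientation: [-0.805, 2.496, -0.108]
ft_force: [0.2, -0.0, -0.0]
finger_gap: 0.0851
grasp_force: 0.0
```

```bash
python3 -c "
from h import *
st()
cv2.imwrite('pics/e.png',robot.get_image('wrist')[0][...,::-1])"
```

```text
t 2.775 q [ 0.19  0.18 -0.22  2.02 -0.07  0.43  2.23] pos uln [ 0.6844 -0.1359 -0.1097] F uln [ 0.12 -0.04 -0.12] M uln [-0.014  0.528  0.065] zerr deg [0.03 0.   0.  ] yang 116.7 gap 0.0851 gf 0.0
```

View pics/e.png

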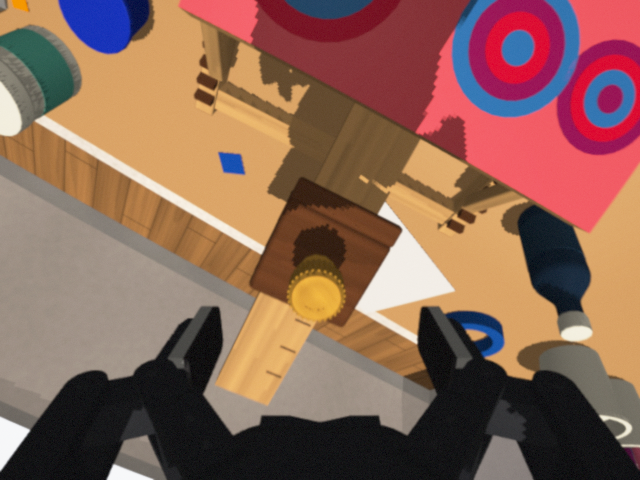

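The knob at (317,293) is centred between the fingers (about x=320), with nothing else between them. Next: descend and grip.

Call:
apply_moves --motion '[[[0.017, 0.003, -0.03, 0, 0, 0], [0.017, 0.003, -0.03, 0, 0, 0], [0.017, 0.003, -0.03, 0, 0, 0], [0, 0, 0, 0, 0, 0]]]'

```text
t: 3.32
tcp_pos: [0.6752, -0.0298, 0.2208]
orientation: [-0.81, 2.494, -0.11]
ft_force: [-0.4, -0.2, 0.9]
finger_gap: 0.0855
grasp_force: 0.0
```

Call:
apply_moves --motion '[[[0, 0, 0, 0, 0, 0], [0, 0, 0, 0, 0, 0], [0, 0, 0, 0, 0, 0], [0, 0, 0, 0, 0, 0], [0, 0, 0, 0, 0, 0], [0, 0, 0, 0, 0, 0]]]' --grip 0 --newtons 40

```text
t: 4.08
tcp_pos: [0.6753, -0.031, 0.2223]
orientation: [-0.808, 2.493, -0.112]
ft_force: [-5.1, -3.9, 6.5]
finger_gap: 0.027
grasp_force: 38.8
```

```bash
python3 -c "
from h import *
st()"
```

```text
t 4.075 q [ 0.17  0.23 -0.21  2.02 -0.05  0.38  2.21] pos uln [ 0.6845 -0.1368 -0.1385] F uln [-1.61 -3.07  8.47] M uln [-0.592  1.022  0.068] zerr deg [ 0.13  0.08 -0.  ] yang 116.9 gap 0.027 gf 38.8
```

Call:
apply_moves --motion '[[[-0.003, -0.0005, 0.005, 0, 0, 0], [-0.0248, -0.004, -0.0145, 0, 0, 0], [-0.0248, -0.004, -0.0145, 0, 0, 0], [-0.0248, -0.004, -0.0145, 0, 0, 0], [-0.0248, -0.004, -0.0145, 0, 0, 0], [-0.0248, -0.004, -0.0145, 0, 0, 0], [-0.0248, -0.004, -0.0145, 0, 0, 0], [0, 0, 0, 0, 0, 0], [0, 0, 0, 0, 0, 0]]]'

```text
t: 5.2
tcp_pos: [0.6285, -0.0382, 0.1956]
orientation: [-0.809, 2.497, -0.11]
ft_force: [6.0, -4.8, -14.2]
finger_gap: 0.0263
grasp_force: 42.8
```

```bash
python3 -c "
from h import *
st()"
```

```text
t 5.2 q [ 0.22  0.2  -0.24  2.13 -0.09  0.31  2.27] pos uln [ 0.6301 -0.1366 -0.138 ] F uln [ -2.61  -5.69 -14.88] M uln [-1.035  1.262  0.009] zerr deg [ 0.08 -0.12  0.  ] yang 116.9 gap 0.0263 gf 42.8
```

Call:
apply_moves --motion '[[[0.0024, -0.002, -0.0035, 0, 0, 0], [-0.0057, -0.0009, -0.0033, 0, 0, 0], [-0.0057, -0.0009, -0.0033, 0, 0, 0], [0, 0, 0, 0, 0, 0], [0, 0, 0, 0, 0, 0]]]'

```text
t: 5.82
tcp_pos: [0.6272, -0.0387, 0.1943]
orientation: [-0.809, 2.493, -0.111]
ft_force: [-1.0, -3.8, 2.6]
finger_gap: 0.0267
grasp_force: 44.5
```

```bash
python3 -c "
from h import *
st()"
```

```text
t 5.825 q [ 0.22  0.2  -0.25  2.13 -0.09  0.3   2.27] pos uln [ 0.6282 -0.1369 -0.1384] F uln [-0.09 -3.55  3.01] M uln [-0.596  0.452  0.008] zerr deg [ 0.08  0.07 -0.  ] yang 116.9 gap 0.0267 gf 44.5
```

Call:
apply_moves --motion '[[[-0.0057, -0.0009, -0.0033, 0, 0, 0], [-0.0057, -0.0009, -0.0033, 0, 0, 0], [0, 0, 0, 0, 0, 0], [0, 0, 0, 0, 0, 0]]]'

```text
t: 6.32
tcp_pos: [0.6247, -0.0391, 0.193]
orientation: [-0.809, 2.491, -0.112]
ft_force: [7.3, -2.3, 1.9]
finger_gap: 0.0264
grasp_force: 44.1
```

```bash
python3 -c "
from h import *
st()"
```

```text
t 6.325 q [ 0.23  0.19 -0.25  2.14 -0.1   0.29  2.28] pos uln [ 0.6254 -0.1369 -0.1383] F uln [ 6.92 -3.41 -1.76] M uln [-0.767 -0.875 -0.022] zerr deg [0.09 0.19 0.  ] yang 116.9 gap 0.0264 gf 44.1
```

Call:
apply_moves --motion '[[[-0.0057, -0.0009, -0.0033, 0, 0, 0], [0, 0, 0, 0, 0, 0], [0, 0, 0, 0, 0, 0]]]'

```text
t: 6.7
tcp_pos: [0.6242, -0.0392, 0.1928]
orientation: [-0.808, 2.489, -0.113]
ft_force: [14.7, -2.7, -0.9]
finger_gap: 0.0266
grasp_force: 43.6
```

```bash
python3 -c "
from h import *
st()
im,d,W,*_=pts('side');np.savez('side2.npz',im=im,W=W)
cv2.imwrite('pics/f.png',cv2.resize(im[150:330,260:500],(800,600),interpolation=cv2.INTER_CUBIC)[...,::-1])"
```

```text
t 6.7 q [ 0.23  0.19 -0.25  2.15 -0.1   0.29  2.28] pos uln [ 0.6249 -0.1369 -0.1381] F uln [11.73 -4.93 -7.81] M uln [-0.941 -2.164  0.05 ] zerr deg [0.1  0.33 0.  ] yang 117.0 gap 0.0266 gf 43.6
```

View pics/f.png

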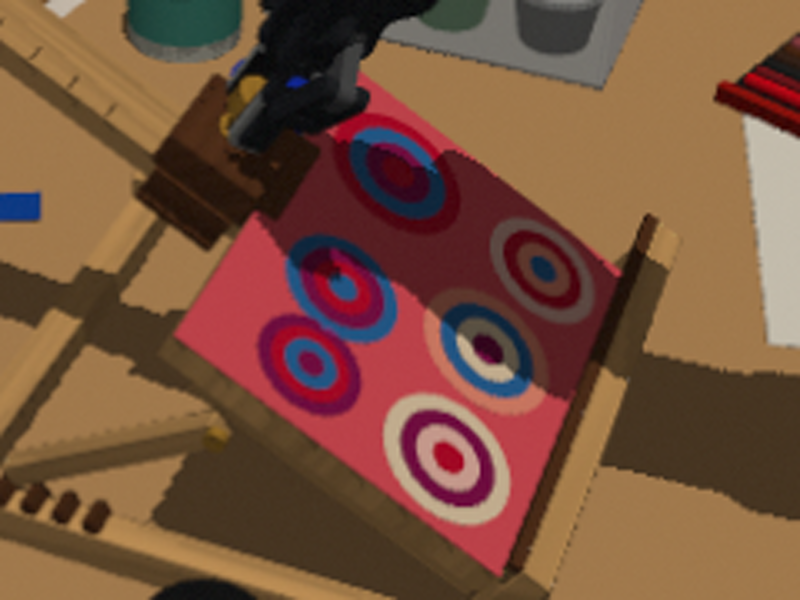

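The holder is seated at (230,190), with its lip over the panel's upper edge, and the panel hasn't moved. I'll ease the load and start turning.

Call:
apply_moves --motion '[[[0.004, -0.0014, -0.001, 0, 0, 0], [0, 0, 0, 0, 0, 0], [0, 0, 0, 0.173, 0.0275, -0.303], [0, 0, 0, 0.173, 0.0275, -0.303], [0, 0, 0, 0.173, 0.0275, -0.303], [0, 0, 0, 0.173, 0.0275, -0.303]]]'

```text
t: 7.5
tcp_pos: [0.6251, -0.0404, 0.1928]
orientation: [0.146, 2.616, 0.147]
ft_force: [5.2, -5.9, 9.7]
finger_gap: 0.0263
grasp_force: 44.9
```

```bash
python3 -c "
from h import *
st()"
```

```text
t 7.5 q [ 0.07  0.19 -0.07  2.15 -0.23  0.29  1.66] pos uln [ 0.6255 -0.1382 -0.1385] F uln [ 8.49 -6.66  6.31] M uln [-1.565 -1.292  0.012] zerr deg [0.15 0.29 0.  ] yang 74.6 gap 0.0263 gf 44.9
```

Call:
apply_moves --motion '[[[0.0004, -0.0026, 0, 0.173, 0.0275, -0.303], [0, 0, 0, 0.173, 0.0275, -0.303], [0, 0, 0, 0.173, 0.0275, -0.303], [0, 0, 0, 0.173, 0.0275, -0.303]]]'

```text
t: 8.0
tcp_pos: [0.6248, -0.0416, 0.1925]
orientation: [1.096, 2.437, 0.393]
ft_force: [2.3, -8.5, 10.0]
finger_gap: 0.0265
grasp_force: 44.9
```

```bash
python3 -c "
from h import *
st()"
```

```text
t 8.0 q [-0.08  0.18  0.1   2.16 -0.35  0.29  1.05] pos uln [ 0.625  -0.1394 -0.1385] F uln [ 5.79 -8.72  8.17] M uln [-1.876 -0.781 -0.039] zerr deg [0.14 0.22 0.  ] yang 32.6 gap 0.0265 gf 44.9
```

Call:
apply_moves --motion '[[[-0.0011, -0.0015, 0.0002, 0.173, 0.0275, -0.303], [-0.0011, -0.0015, 0.0002, 0.173, 0.0275, -0.303], [-0.0011, -0.0015, 0.0002, 0.173, 0.0275, -0.303]]]'

```text
t: 8.38
tcp_pos: [0.6238, -0.0426, 0.1923]
orientation: [1.76, 2.101, 0.556]
ft_force: [11.8, -4.5, -1.9]
finger_gap: 0.026
grasp_force: 43.6
```

```bash
python3 -c "
from h import *
st()"
```

```text
t 8.375 q [-0.2   0.18  0.23  2.17 -0.44  0.3   0.59] pos uln [ 0.6239 -0.1402 -0.1382] F uln [ 8.52 -6.34 -7.06] M uln [-1.44  -1.672  0.04 ] zerr deg [0.1  0.19 0.  ] yang 1.1 gap 0.026 gf 43.6
```

Call:
apply_moves --motion '[[[-0.0004, -0.0012, -0.0013, 0.173, 0.0275, -0.303], [-0.0004, -0.0012, -0.0013, 0.173, 0.0275, -0.303]]]'

```text
t: 8.62
tcp_pos: [0.6234, -0.0431, 0.1916]
orientation: [2.16, 1.784, 0.65]
ft_force: [1.1, -3.1, 11.1]
finger_gap: 0.0265
grasp_force: 45.0
```

```bash
python3 -c "
from h import *
st()"
```

```text
t 8.625 q [-0.27  0.19  0.31  2.17 -0.51  0.31  0.28] pos uln [ 0.6231 -0.1406 -0.1385] F uln [ 6.08 -3.19  9.3 ] M uln [-0.854 -0.908 -0.041] zerr deg [0.05 0.19 0.  ] yang -19.9 gap 0.0265 gf 45.0
```

Call:
apply_moves --motion '[[[-0.0012, 0, 0, 0.173, 0.0275, -0.303], [-0.0012, 0, 0, 0.173, 0.0275, -0.303]]]'

```text
t: 8.88
tcp_pos: [0.6226, -0.043, 0.1914]
orientation: [2.51, 1.395, 0.727]
ft_force: [6.2, -3.0, 2.1]
finger_gap: 0.0266
grasp_force: 44.2
```

```bash
python3 -c "
from h import *
st()"
```

```text
t 8.875 q [-0.34  0.19  0.4   2.18 -0.56  0.31 -0.03] pos uln [ 0.6223 -0.1404 -0.1383] F uln [ 5.98 -3.98 -1.  ] M uln [-1.157 -1.072  0.056] zerr deg [ 0.04  0.18 -0.  ] yang -40.9 gap 0.0266 gf 44.2
```

Call:
apply_moves --motion '[[[-0.0008, 0.0006, -0.0003, 0.173, 0.0275, -0.303], [-0.0008, 0.0006, -0.0003, 0.173, 0.0275, -0.303]]]'

```text
t: 9.12
tcp_pos: [0.6219, -0.0425, 0.191]
orientation: [2.799, 0.941, 0.785]
ft_force: [4.7, -2.7, 2.9]
finger_gap: 0.0265
grasp_force: 44.3
```

```bash
python3 -c "
from h import *
st()"
```

```text
t 9.125 q [-0.42  0.19  0.49  2.18 -0.62  0.32 -0.34] pos uln [ 0.6215 -0.1398 -0.1383] F uln [ 5.14 -3.4   0.37] M uln [-1.056 -0.787  0.114] zerr deg [0.02 0.16 0.  ] yang -61.9 gap 0.0265 gf 44.3
```

Call:
apply_moves --motion '[[[-0.0004, 0.001, 0, 0.173, 0.0275, -0.303], [-0.0004, 0.001, 0, 0.173, 0.0275, -0.303]]]'

```text
t: 9.38
tcp_pos: [0.6213, -0.0418, 0.1907]
orientation: [-2.995, -0.425, -0.815]
ft_force: [4.0, -2.5, 3.4]
finger_gap: 0.0263
grasp_force: 44.3
```

```bash
python3 -c "
from h import *
st()"
```

```text
t 9.375 q [-0.5   0.2   0.58  2.19 -0.68  0.33 -0.65] pos uln [ 0.6211 -0.139  -0.1383] F uln [ 4.84 -3.1   1.18] M uln [-0.939 -0.563  0.24 ] zerr deg [-0.    0.15  0.  ] yang -82.9 gap 0.0263 gf 44.3
```

Call:
apply_moves --motion '[[[0, 0.001, 0, 0.173, 0.0275, -0.303], [0, 0.001, 0, 0.173, 0.0275, -0.303]]]'

```text
t: 9.62
tcp_pos: [0.6212, -0.0409, 0.1907]
orientation: [-2.935, 0.123, -0.775]
ft_force: [2.0, -1.8, 5.9]
finger_gap: 0.0266
grasp_force: 44.6
```

```bash
python3 -c "
from h import *
st()"
```

```text
t 9.625 q [-0.58  0.21  0.67  2.19 -0.74  0.34 -0.96] pos uln [ 0.6211 -0.1381 -0.1384] F uln [ 4.42 -2.09  4.3 ] M uln [-0.505 -0.31   0.321] zerr deg [-0.03  0.15  0.  ] yang -103.9 gap 0.0266 gf 44.6
```

Call:
apply_moves --motion '[[[0, 0, 0, 0, 0, 0], [0, 0, 0, 0, 0, 0], [0, 0, 0, 0, 0, 0], [0, 0, 0, 0, 0, 0], [0, 0, 0, 0, 0, 0], [0, 0, 0, 0, 0, 0]]]' --grip 1

```text
t: 10.38
tcp_pos: [0.6205, -0.0411, 0.19]
orientation: [-2.937, 0.115, -0.773]
ft_force: [0.2, -0.1, -0.4]
finger_gap: 0.0854
grasp_force: 0.0
```

```bash
python3 -c "
from h import *
st()"
```

```text
t 10.375 q [-0.58  0.21  0.66  2.19 -0.74  0.34 -0.96] pos uln [ 0.62   -0.1382 -0.1386] F uln [-0.05 -0.14 -0.49] M uln [ 0.006  0.584 -0.027] zerr deg [-0.04  0.05 -0.  ] yang -103.5 gap 0.0854 gf 0.0
```

Call:
apply_moves --motion '[[[-0.025, -0.004, 0.043, 0, 0, 0], [-0.025, -0.004, 0.043, 0, 0, 0], [-0.05, -0.008, 0.087, 0, 0, 0], [-0.05, -0.008, 0.087, 0, 0, 0], [-0.05, -0.008, 0.087, 0, 0, 0], [0, 0, 0, 0, 0, 0], [0, 0, 0, 0, 0, 0]]]'

```text
t: 11.25
tcp_pos: [0.5605, -0.0505, 0.2939]
orientation: [-2.936, 0.115, -0.773]
ft_force: [-0.3, -0.2, -0.6]
finger_gap: 0.0854
grasp_force: 0.0
```

```bash
python3 - <<'E'
from h import *
st()
im,d,W,*_=pts("wrist");F=W@A.T
cv2.imwrite("pics/g.png",im[...,::-1])
hsv=cv2.cvtColor(im,cv2.COLOR_RGB2HSV)
m=(hsv[...,2]<120)&(hsv[...,0]<14)&(hsv[...,1]>90)&(abs(F[...,2]+.148)<.004)
print("holder front",np.percentile(F[m],[1,50,99],axis=0).round(4))
m=(abs(F[...,2]+.1165)<.003)&(abs(F[...,0]-.624)<.02)&(abs(F[...,1]+.137)<.02);print("knob top",F[m].mean(0).round(4))
m=(hsv[...,1]>110)&((hsv[...,0]>165)|(hsv[...,0]<4))&(abs(F[...,2]+.1575)<.003)
print("panel",np.percentile(F[m],[.5,50,99.7],axis=0).round(4))
im,d,W,*_=pts("side");F=W@A.T;im=im.astype(int)
m=(im[...,0]>120)&(im[...,1]<90)&(im[...,2]<130)&(abs(F[...,2]+.157)<.005)
print("panel side",np.percentile(F[m],[.5,99.5],axis=0).round(4))
E
```

```text
t 11.25 q [-0.84 -0.16  0.81  2.19  0.07  0.54 -1.71] pos uln [ 0.6194 -0.1381 -0.0183] F uln [-0.62 -0.16 -0.38] M uln [0.073 0.474 0.009] zerr deg [-0.07  0.06 -0.  ] yang -103.6 gap 0.0854 gf 0.0
holder front [[ 0.5814 -0.1692 -0.1504]
 [ 0.6215 -0.1413 -0.1477]
 [ 0.6512 -0.108  -0.1461]]
knob top [ 0.6242 -0.1382 -0.1162]
panel [[ 0.3956 -0.2591 -0.1592]
 [ 0.5291 -0.1416 -0.1575]
 [ 0.5912 -0.0017 -0.1553]]
panel side [[ 2.970e-01 -6.488e-01 -1.616e-01]
 [ 5.920e-01  5.000e-04 -1.540e-01]]
```

View pics/g.png

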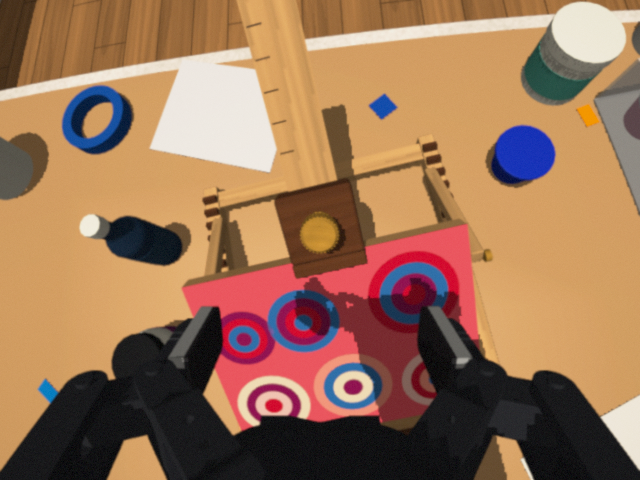

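The holder at (320,230) sits on the panel's edge: foot at 0.592 against an edge at 0.592. The panel and pots are undisturbed and the gripper is clear, so I'm handing in.

```bash
python3 -c "
from workcell import robot
print(robot.hand_in())"
```

```text
the job is handed in; nothing more can be done
None
```

I slid the holder down onto the panel's upper edge, tightened the thumbscrew to finger-tight (about 0.32 N m measured while turning), let go, moved clear and handed the job in; the hand-in gave no verdict, but the last camera check showed the holder seated, the panel where it stood and the pots undisturbed.

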